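# Tip a tall module into a clamping nest and tighten the knob to its first click

## Robot

A 6-joint arm with a two-finger parallel gripper is mounted at the origin on the work surface. World frame = base frame: x ahead of the robot, y to its left, z up, the work surface at z = 0. Lengths are in m, angles in rad, forces in N, time in s.
With the tool pointing down it reaches from about 0.425 to 0.95 m from the base axis. Payload 3.5 kg.
Tool frame: the origin (TCP) lies midway between the tips of the shut fingers; the grasp point (between the pads) lies 19 mm behind it; z points along the fingers, y is the direction in which the jaws open and shut (so a half turn about z gives the same grasp; the last joint's range is limited). The gripper opens to 85 mm and grips with 20 to 120 N. Pads are 22 mm wide; open, the fingers measure 114 mm over their backs; the gripper's body (76 mm by 85 mm) begins 54 mm behind the grasp point. The pads swing forward as they close: fully open they stand 13 mm farther back than shut.
Start: joints at [1.028, 0.286, 1.577, -0, 1.279, -0.15], TCP at [0.258, 0.624, 0.201] pointing down, gripper open.
Joint ranges: [-2.77, 2.77], [-0.9, 2.22], [0.21, 2.48], [-1.53, 4.67], [0.24, 2.81], [-2.84, 2.84]. Speed limits (rad/s): [2.79, 2.79, 3.14, 3.14, 3.14, 3.14].

## Interface

Orientations are given as a 3x3 rotation matrix whose columns are the frame's x, y, z axes.
In Python, from station import manip gives the robot as it stands.
- The arm moves only by the shell command python3 -m crank 'ROWS'. ROWS is text: rows parted by semicolons, each of 7 numbers parted by spaces: the shift along the tool's x, y, z in m, then the turn, a rotation vector about the tool's x, y, z in rad, then the closure, from 0 (fully open) to 1 (shut). In form: x y z ax ay az jaw; .... A call has exactly 8 rows; each row is the pose to reach, as a shift and turn from the pose commanded when the call began, along the tool's axes at that moment; what a row does not reach only later rows make up. A row lasts 1/8 s, in which the tool goes at most 62.5 mm and 10.7 degrees, less where a joint would pass 70% of its speed; a pose out of reach is approached as far as the arm can. A call with a gripper value outside its range is refused whole. The fingers move at their own pace and stop on an object; the grip force is fixed at half the most. Time passes only in rows, so rows that repeat a pose let the fingers close, or fill a call up. It gives the time, the measured TCP pose, the force and the opening at its end, in the units of the state.
- manip.get_state(): the state, without advancing time (a new reading comes with each control period).
- manip.snapshot(name): name is "scene" or "top" or "wrist"; returns (picture, depth): 420x560x3 uint8, blue, green, red; 420x560 float32, m along the optical axis (not along the pixel's ray), 0 where there is no reading.
- manip.camera_params(name): a dict with "vfov" (degrees; the focal length in pixels is half the picture's height over the tangent of half this angle, whatever the lens; pixels are square), "cx", "cy" (the principal point, pixels), "R" (3x3) and "t" (3): a world point X has camera coordinates R X + t; the wrist camera has in their place "T_tool_cam" (4x4, takes a point from camera to tool coordinates, whose origin is the TCP and whose axes are the flange's). Camera axes: x right, y down, z forward; pixel columns grow to the right and rows downward; lengths in m; the calibration is good to about 2 mm. A picture is of the moment at which its call begins: read the wrist's pose just before it. camera_params takes no time and is no camera call.
- manip.job_done(): hands the job in, once; it reports no verdict.
The state is a dict: "t": time; "qpos": joint angles; "joint_velocities": joint speeds; "joint_efforts": joint torques, N m; "position": TCP position; "tool_rot": TCP orientation; "contact_force": force on the tool from outside, world axes, zero at the start; "wrist_torque": the same for the moment, N m; "opening": finger opening in m.
Only numpy, scipy, OpenCV 4.12 (cv2) and the standard library are available. Lean on these libraries where they do the work, as an engineer would, in place of code of your own. Each camera call takes 0.05 s, during which the arm holds its last target. There are 200 camera calls.

## Task

Take the tall blue module near its top, lean it half tipped on the near edge of the raised nest with its foot on the table, and let go; take it again low down, finish the tip so that it lies flat on the deck between fence and jaw with its silver end home against the end stop, and let go. Only then turn the orange knob clockwise until the jaw clamps the module to the fence and the knob's slip clutch clicks: stop at the first click, never a second, and let go. Leave the other things on the bench undisturbed.

Things in the scene. Friction and masses are not known exactly. Their poses are not given: they have to be found in the camera images.
- module: The blue finned electronics module: a bar 44 x 44 mm square and 180 mm long, about 0.4 kg, standing upright at the start, loose. Origin: centre of its foot end (black rubber end); z runs along its length to the silver end; x and y are square to its four like sides (any side may face down).
- module_top (a point): Centre of the module's silver end face with a round brass socket, 180 mm from the foot along the module's z.
- nest: Clamping nest fixed to the table: aluminium deck, top 80 mm above the table, x -55 to +55 mm, y -60 to +130 mm, on walls and a base plate that end at its near edge. Origin: on the table under the lane's middle line, which a clamped module's axis follows; x along the lane away from the robot, y left, z up. A module lying home has its foot end towards the robot, 70 mm of it beyond the near edge.
- nest_edge (a point): The ledge to lean on: upper near edge of the deck, at nest x = -55 mm, y = 0, 80 mm above the table; axes as the nest's. With the lower edge of its foot on the free table 60 to 95 mm in front of this edge (towards the robot) the module leans on it stably, 37 to 50 degrees from upright.
- nest_home (a point): Where the centre of the module's silver end belongs: on the face of the blue end stop (nest x = 55 mm, y -30 to +40 mm, 34 mm high on the deck), 102 mm above the table and 22 mm from the blue fence. The fence stands on the right of the lane: inner face at nest y = -22 mm, x from -25 to +55 mm, 32 mm high on the deck. Axes as the nest's.
- jaw (a joint): Travel of the steel jaw towards the fence, m: 0 to 0.007 at the start (60 to 53 mm from fence to jaw), 0.016 on a module that lies against the fence. The jaw stands left of the lane, nest x -18 to +42 mm, 31 mm high on the deck, face at nest y = 38 mm less this travel. Only the knob drives it, 14 mm per radian; it stays where it is left.
- knob_grip (a point): Orange knob bar 64 mm long (this point's x), 16 mm thick (y), on a black disc 48 mm across, on the dark gear housing behind the jaw (60 x 60 mm, 18 mm high, centre at nest x = 25, y = 100 mm). This point is on the vertical turning axis, 131 mm above the table, 10 mm under the bar's top, 21 mm above the disc. Clockwise from above closes the jaw, freely (about 0.12 N m) until it clamps.
- clutch (a joint): Slip of the knob in its clutch, rad. It stays near 0 while the knob drives the jaw. Once the module is clamped, about 0.26 N m overcomes the clutch: the torque peaks at a slip of 0.10, falls again past 0.20 (the click) to a rest near 0.40. Let go between 0.25 and 0.55 it settles near 0.40. Turning on past 0.6 is the second click, as light as the first.
- spare: Bystander: a black module 44 x 44 x 110 mm standing upright on the bench. Origin: centre of its underside.
- driver: Bystander: a screwdriver with a red handle, 170 mm long, lying on the bench, 26 mm high. Origin: under its middle; x towards its tip.
- attenuator: Bystander: a dark and brass barrel 85 mm long, 32 mm thick, on a small black foot. Origin: under its middle.
- meter: Bystander: a yellow hand multimeter 190 x 90 x 36 mm lying on the bench. Origin: under its middle.
There are look-alikes about, which are no part of the job. Several things have the shape of the nest; the one meant has the colours described above.

How it is judged:
On the way, in this order (a step that is already met when the one before it is completed fails the run):
1. the upright module is taken near its top (contact force between the fingers and module above 1 N and z of the grasp point in the frame of module above 0.1 m and angle between module's own z axis and vertical below 0.35 rad), for 0.1 s.
2. the module leans half tipped on the nest's near edge, its foot on the table, let go of, the jaw still open (angle between module's own z axis and vertical between 0.35 and 1.1 rad and height (world z) of module below 0.05 m and x of module_top in the frame of nest_edge above 0 m and x of module in the frame of nest_edge below -0.03 m and contact force between module and nest above 0.2 N and contact force between the fingers and module below 0.1 N and linear speed of module below 0.03 m/s and value of joint jaw below 0.012 m), for 0.2 s.
3. the module is taken again low down while half tipped (contact force between the fingers and module above 1 N and z of the grasp point in the frame of module below 0.085 m and angle between module's own z axis and vertical below 1.2 rad), for 0.1 s.
4. the module lies flat on the deck, home against the end stop, let go of, the jaw still open and the clutch not yet slipped (angle between module's own z axis and vertical between 1.5 and 1.64 rad and x of module_top in the frame of nest_home between -0.008 and 0.008 m and z of module_top in the frame of nest_home between -0.006 and 0.006 m and y of module_top in the frame of nest_home between -0.005 and 0.018 m and contact force between the fingers and module below 0.1 N and linear speed of module below 0.03 m/s and value of joint jaw below 0.012 m and value of joint clutch below 0.15 rad), for 0.2 s.
At the end, for the whole second after the job is handed in: The module lies flat (0.07 rad) along the lane (0.06 rad), its silver end within 8 mm of the end stop's face, 6 mm in height and 4 mm across of lying against the fence; the jaw is closed on it (over 13.5 mm), the clutch is one click on (0.25 to 0.55 rad), all let go and at rest (angle between module's own z axis and vertical between 1.5 and 1.64 rad and x of module_top in the frame of nest_home between -0.008 and 0.008 m and z of module_top in the frame of nest_home between -0.006 and 0.006 m and y of module_top in the frame of nest_home between -0.005 and 0.004 m and angle between the z axis of module and the x axis of nest, either way round below 0.06 rad and value of joint jaw above 0.0135 m and value of joint clutch between 0.25 and 0.55 rad and linear speed of module below 0.02 m/s and contact force between the fingers and module below 0.1 N); the robot touches nothing.
It fails at once if the clutch goes past a second click (value of joint clutch above 0.6 rad).
It fails at once if the spare is disturbed (moved over 30 mm or knocked over) (distance of spare from where it was at the start of the episode above 0.03 m or angle between spare's own z axis and vertical above 0.4 rad).
It fails at once if the driver is disturbed (moved over 30 mm or knocked over) (distance of driver from where it was at the start of the episode above 0.03 m).
It fails at once if the attenuator is disturbed (moved over 30 mm or knocked over) (distance of attenuator from where it was at the start of the episode above 0.03 m).
It fails at once if the meter is disturbed (moved over 30 mm or knocked over) (distance of meter from where it was at the start of the episode above 0.03 m).
It also fails if it takes over 67 s, if anything falls off the work surface, if the arm or the gripper's body presses on something with over 40 N, if the wrist force passes 120 N, or if a joint passes its speed limit or range.

## Working session

There is one attempt and no reset: what is moved stays moved. The work goes in short steps, Python scripts to look and compute and a shell command to move; the robot and the scene stay as the last step left them, time stands still between calls to the robot, and variables do not carry over. Pictures are saved under pics/ and viewed, about 8 in all and at most 12, crops included, and the job is handed in when it is done.

```bash
mkdir -p pics; ls
python3 - <<'E'
from station import manip
import cv2,numpy as np
s=manip.get_state();print(s)
for n in("scene","top"):
    p,d=manip.snapshot(n);cv2.imwrite(f"pics/{n}0.png",p);np.save(f"pics/{n}0.npy",d);print(n,manip.camera_params(n))
print(manip.camera_params("wrist"))
E
```

```text
pics
{'t': 0.0, 'qpos': array([ 1.02800782e+00,  2.87185382e-01,  1.57819893e+00,  2.08384621e-05,
        1.27862895e+00, -1.49995856e-01]), 'joint_velocities': array([ 4.85575781e-04,  1.29385729e-04, -1.57505516e-03, -1.04412127e-05,
        1.54827921e-03, -3.18633523e-04]), 'joint_efforts': array([ 2.08813740e-04, -4.05975652e+01, -2.92627752e+01, -1.12954679e-04,
        5.84062058e-03,  2.89516997e-06]), 'position': array([0.2579454 , 0.62296398, 0.19982227]), 'tool_rot': array([[-9.23841172e-01,  3.82773931e-01, -1.26739454e-03],
       [ 3.82775839e-01,  9.23838949e-01, -2.06239233e-03],
       [ 3.81438418e-04, -2.39045096e-03, -9.99997070e-01]]), 'contact_force': array([-0.4078682 ,  0.44022953,  0.64421288]), 'wrist_torque': array([-0.0249967 , -0.01363003, -0.04930246]), 'opening': 0.08527524767141625}
scene {'vfov': 54.37856782454661, 'cx': 287.193562171238, 'cy': 205.99153884990437, 'R': array([[ 0.67742613,  0.73529818,  0.0207469 ],
       [ 0.50855264, -0.44777584, -0.73543933],
       [-0.53147724,  0.50875671, -0.67727288]]), 't': array([-0.37942365, -0.16122148,  1.44984612])}
top {'vfov': 57.74926121474684, 'cx': 279.282548288775, 'cy': 205.34039273979153, 'R': array([[-0.01240173, -0.99988796,  0.00838204],
       [-0.98185913,  0.01059109, -0.18931581],
       [ 0.18920583, -0.01057783, -0.98188047]]), 't': array([0.03859236, 0.57978171, 0.87498831])}
{'vfov': 63.62423793029156, 'cx': 284.6512839138052, 'cy': 208.23967344301192, 'T_tool_cam': array([[ 7.35342445e-05, -9.56173908e-01, -2.92799338e-01,
         7.51618194e-02],
       [ 9.99998928e-01, -3.57820452e-04,  1.41965056e-03,
         8.74973652e-04],
       [-1.46220242e-03, -2.92799129e-01,  9.56172857e-01,
        -1.73911493e-01],
       [ 0.00000000e+00,  0.00000000e+00,  0.00000000e+00,
         1.00000000e+00]])}
```

View pics/scene0.png

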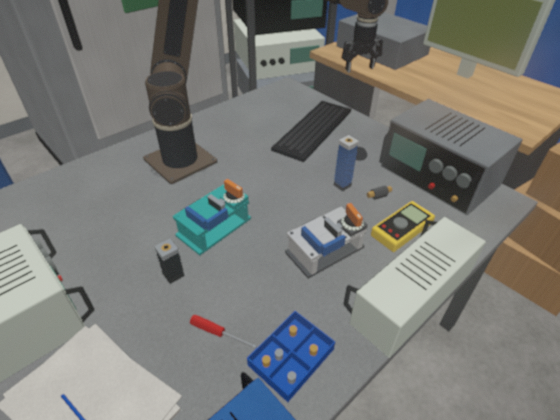

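View pics/top0.png

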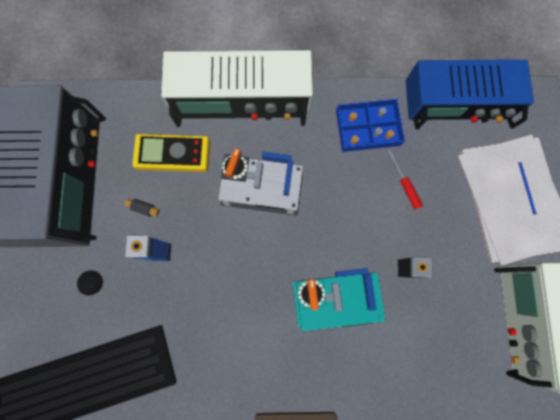

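The scene shows two nest-shaped things: teal at top (338,300) / scene (213,218), and aluminium with blue fence and end stop at top (262,185) / scene (328,240). The aluminium one fits the description; the teal one is a look-alike. The module is at top (140,246) / scene (346,160). I'll confirm with crops and measure.

```bash
cat > h.py <<'E'
from station import manip
import cv2,numpy as np
def f(n): return 210/np.tan(np.radians(manip.camera_params(n)["vfov"])/2)
def world(n,u,v,d,s=None):
    c=manip.camera_params(n);p=np.array([(u-c["cx"])/f(n)*d,(v-c["cy"])/f(n)*d,d])
    if n!="wrist": return c["R"].T@(p-c["t"])
    T=c["T_tool_cam"];return s["tool_rot"]@(T[:3,:3]@p+T[:3,3])+s["position"]
def proj(n,X,s=None):
    c=manip.camera_params(n)
    if n!="wrist": p=c["R"]@np.array(X)+c["t"]
    else:
        T=c["T_tool_cam"];q=s["tool_rot"].T@(np.array(X)-s["position"]);p=T[:3,:3].T@(q-T[:3,3])
    return p[:2]/p[2]*f(n)+[c["cx"],c["cy"]]
def atz(n,u,v,z,s=None):
    a=world(n,u,v,.1,s);b=world(n,u,v,1.,s);return a+(b-a)*(z-a[2])/(b[2]-a[2])
E
python3 - <<'E'
from h import *
p=cv2.imread("pics/top0.png");d=np.load("pics/top0.npy")
print(proj("top",[.258,.623,.2]),proj("scene",[.258,.623,.2]))
a=cv2.resize(p[130:220,200:320],(0,0),fx=5,fy=5,interpolation=2)[:, :600]
b=cv2.resize(p[225:275,110:190],(0,0),fx=2.5,fy=2.5,interpolation=2)
cv2.imwrite("pics/crop1.png",np.hstack([a,np.vstack([b,np.zeros((450-125,200,3),np.uint8)])]))
for n,pts in {"top":[(137,247),(133,240),(160,250),(262,205),(230,185),(262,185),(237,157),(288,175)],"scene":[(347,143),(345,165),(345,185)]}.items():
    D=np.load(f"pics/{n}0.npy")
    for u,v in pts: print(n,u,v,D[v,u],world(n,u,v,D[v,u]).round(4))
E
```

```text
[-30.22331678 361.29075011] [357.66803721  81.21656169]
top 137 247 0.78282464 [0.4718 0.3268 0.1813]
top 133 240 0.78616315 [0.4864 0.3361 0.1806]
top 160 250 0.87215334 [0.4722 0.3067 0.0906]
top 262 205 0.9038482 [0.5765 0.0731 0.0809]
top 230 185 0.9143729 [0.6266 0.1498 0.079 ]
top 262 185 0.9145238 [0.6257 0.073  0.0795]
top 237 157 0.8614582 [0.6757 0.1271 0.1426]
top 288 175 0.8854537 [0.6407 0.0113 0.1127]
scene 347 143 1.2266521 [0.4831 0.3098 0.1832]
scene 345 165 1.2775546 [0.4878 0.3093 0.104 ]
scene 345 185 1.3344733 [0.4933 0.3175 0.0218]
```

View pics/crop1.png

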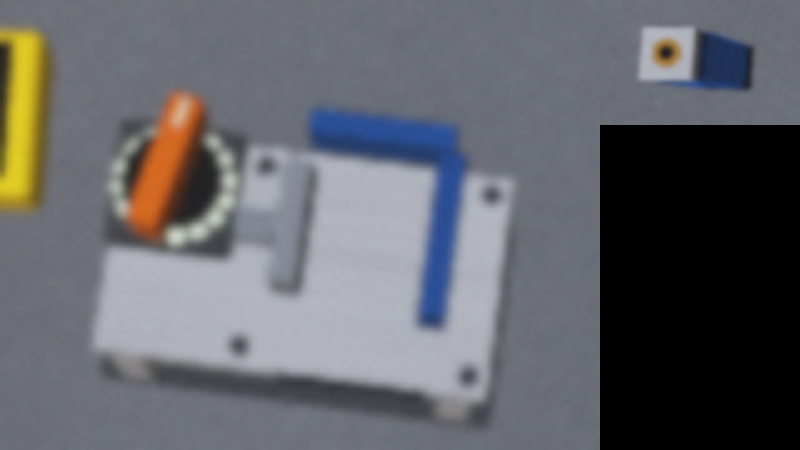

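The crop confirms the aluminium nest with blue fence on its right and a blue end stop at the far end. The steel jaw and orange knob bar are on its left. The nest is turned slightly. The module is blue with a silver/brass top. I'll compute the frames next.

Run:
```python
from h import *
C=lambda x,y,z:atz("top",200+x/5-.4,130+y/5-.4,z)
M=lambda x,y,z:atz("top",110+(x-600)/2.5-.3,225+y/2.5-.3,z)
nl,nr,fr=C(95,350,.08),C(490,400,.08),C(515,178,.08)
print("nl nr fr",nl,nr,fr,np.linalg.norm(nl-nr),np.linalg.norm(nr-fr))
ey=(nl-nr)[:2];y1=np.arctan2(ey[1],ey[0])-np.pi/2
ex=(fr-nr)[:2];print("yaw",y1,np.arctan2(ex[1],ex[0]))
fa,fb=C(418,322,.112),C(438,168,.112);print("fence",fa,fb,np.arctan2(*(fb-fa)[[1,0]]))
sa,sb=C(312,148,.114),C(435,165,.114);print("stop",sa,sb,np.arctan2(*(sa-sb)[[1,0]])-np.pi/2)
ja,jb=C(300,292,.111),C(313,160,.111);print("jaw",ja,jb)
k1,k2=C(148,222,.141),C(186,110,.141);print("knob",(k1+k2)/2,k1,k2)
for q in [(666,52),(640,27),(697,27),(694,81),(638,80)]: print("mod",M(*q,.18))
c=C(174,184,.11);print("disc",c)
# nest origin from each with yaw
for yaw in (y1,np.arctan2(ex[1],ex[0])):
    R=np.array([[np.cos(yaw),-np.sin(yaw)],[np.sin(yaw),np.cos(yaw)]])
    print(yaw,[ (P[:2]-R@np.array(q)).round(4) for P,q in ((nl,(-.055,.13)),(nr,(-.055,-.06)),(fr,(.055,-.06)),(fa,(-.025,-.022)),(fb,(.055,-.022)),(sa,(.055,.04)),((k1+k2)/2,(.025,.1)),(c,(.025,.1)))])
```

```text
nl nr fr [0.59088643 0.17638501 0.08      ] [ 0.56465627 -0.01119507  0.08      ] [ 0.6740127  -0.02569059  0.08      ] 0.18940514588399465 0.11031295498787137
yaw -0.13893360300292135 -0.1317846681095894
fence [0.59576214 0.0231184  0.112     ] [0.66951762 0.01269303 0.112     ] -0.14042012686337305
stop [0.67921199 0.07156035 0.114     ] [0.67037049 0.01413903 0.114     ] -0.1527761660937459
jaw [0.61077296 0.0774785  0.111     ] [0.67430528 0.07121882 0.111     ]
knob [0.66283035 0.13610251 0.141     ] [0.63656854 0.14440134 0.141     ] [0.68909216 0.12780367 0.141     ]
mod [0.47506275 0.32926909 0.18      ]
mod [0.49599258 0.35194128 0.18      ]
mod [0.49545299 0.30487726 0.18      ]
mod [0.45105135 0.30500136 0.18      ]
mod [0.45241139 0.35079984 0.18      ]
disc [0.66355743 0.13632397 0.11      ]
-0.13893360300292135 [array([0.6274, 0.04  ]), array([0.6274, 0.0406]), array([0.6279, 0.0413]), array([0.6236, 0.0414]), array([0.6181, 0.0421]), array([0.6192, 0.0396]), array([0.6242, 0.0405]), array([0.6249, 0.0407])]
-0.1317846681095894 [array([0.6283, 0.0403]), array([0.6271, 0.0411]), array([0.6274, 0.041 ]), array([0.6234, 0.0416]), array([0.6179, 0.0417]), array([0.6194, 0.0391]), array([0.6249, 0.0403]), array([0.6256, 0.0405])]
```

```bash
cat >> h.py <<'E'
from scipy.spatial.transform import Rotation as Ro
NO=np.array([.626,.041]);NY=-.138
def tool(pitch,yaw):  # z: pitch below horizontal, toward yaw ; y = left
    c,s=np.cos(pitch),np.sin(pitch)
    return Ro.from_euler('z',yaw).as_matrix()@np.array([[-s,0,c],[0,1,0],[-c,0,-s]])
def nest(x,y,z): return np.append(NO+Ro.from_euler('z',NY).as_matrix()[:2,:2]@[x,y],z)
def grasp(G,R): return np.array(G)+.019*R[:,2]   # grasp point -> TCP
def rel(P,R,P0=None,R0=None):
    s=manip.get_state();P0=s["position"] if P0 is None else P0;R0=s["tool_rot"] if R0 is None else R0
    return np.r_[R0.T@(np.array(P)-P0),Ro.from_matrix(R0.T@R).as_rotvec()].round(4)
E
python3 - <<'E'
from h import *
R=tool(np.pi/4,0);print(rel(grasp([.473,.328,.148],R)-.1*R[:,2],R))
E
```

```text
[-0.2586 -0.2122 -0.0049 -0.1561 -0.7758 -0.3716]
```

```bash
python3 -m crank '-0.065 -0.05 -0.01 0 0 0 0;-0.12 -0.10 -0.01 -0.03 -0.15 -0.07 0;-0.17 -0.14 -0.01 -0.06 -0.31 -0.15 0;-0.22 -0.18 -0.005 -0.09 -0.47 -0.22 0;-0.259 -0.212 -0.005 -0.125 -0.62 -0.3 0;-0.259 -0.212 -0.005 -0.156 -0.776 -0.372 0;-0.259 -0.212 -0.005 -0.156 -0.776 -0.372 0;-0.259 -0.212 -0.005 -0.156 -0.776 -0.372 0'
python3 - <<'E'
from h import *
s=manip.get_state();print(s["qpos"].round(3),s["contact_force"]);p,d=manip.snapshot("wrist");cv2.imwrite("pics/w1.png",p);np.save("pics/w1.npy",d)
R=tool(np.pi/4,0);print(rel(grasp([.473,.328,.148],R)-.1*R[:,2],R))
for z in(0,.1,.18):print(proj("wrist",[.451,.306,z],s),proj("wrist",[.451,.350,z],s))
E
```

```text
t: 1.1
position: [0.4171, 0.3298, 0.2078]
tool_rot: [[-0.706, 0.0, 0.708], [0.003, 1.0, 0.003], [-0.708, 0.004, -0.706]]
contact_force: [-0.2, 0.7, 0.2]
opening: 0.0853
[ 0.725 -0.294  2.299 -0.842  0.677 -0.293] [-0.17559213  0.67547538  0.19930256]
[ 0.0036 -0.0023  0.0009  0.0033  0.0022 -0.0029]
[256.64146911  48.99938257] [303.96250922  48.83635899]
[252.40549186 132.88617037] [307.9813858  132.66185851]
[247.77978233 224.49098568] [312.36948608 224.18860517]
```

View pics/w1.png

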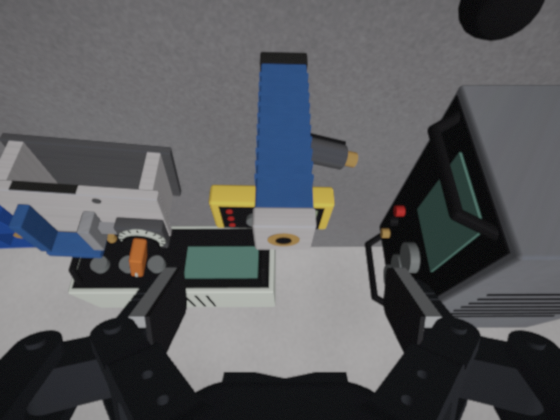

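The wrist view shows the blue module centred at u≈284, foot edge v≈53, silver end at (284,235). That is about 2–3 mm further left than assumed. I'll check depth on the near face.

Run:
```python
from h import *
s=manip.get_state();d=np.load("pics/w1.npy")
for u,v in [(284,80),(284,130),(270,180),(284,180),(300,180),(270,130),(300,130),(268,215),(268,235),(300,235)]:print(u,v,world("wrist",u,v,d[v,u],s).round(4))
R=tool(np.pi/4,0);print(rel(grasp([.475,.331,.148],R),R))
```

```text
284 80 [0.4535 0.3319 0.0395]
284 130 [0.4531 0.3316 0.0966]
270 180 [0.4531 0.3211 0.144 ]
284 180 [0.4534 0.3314 0.1438]
300 180 [0.4527 0.3431 0.1443]
270 130 [0.4518 0.3204 0.0976]
300 130 [0.4536 0.3444 0.0962]
268 215 [0.4521 0.3201 0.1733]
268 235 [0.4663 0.3197 0.1822]
300 235 [0.4667 0.3427 0.1822]
[ 0.0024  0.0003  0.1024  0.0033  0.0022 -0.0029]
```

```bash
python3 -m crank '0.002 0 0.04 0.003 0.002 -0.003 0;0.002 0 0.08 0.003 0.002 -0.003 0;0.002 0 0.102 0.003 0.002 -0.003 0;0.002 0 0.102 0.003 0.002 -0.003 0.2;0.002 0 0.102 0.003 0.002 -0.003 1;0.002 0 0.102 0.003 0.002 -0.003 1;0.002 0 0.102 0.003 0.002 -0.003 1;0.002 0 0.102 0.003 0.002 -0.003 1'
python3 - <<'E'
from h import *
R=tool(np.pi/4,0)
print(rel(grasp([.475,.331,.25],R),R))
R2=tool(np.pi*.5-.012,NY)
# lean pose: angle t from upright, pivot px (nest edge frame)
t=np.radians(44.3)
P=nest(-.055-.078+.148*np.sin(t)-.022*np.cos(t),.004,.148*np.cos(t)+.022*np.sin(t));print("G",P)
T=grasp(P,R2);print(T,rel(T+[0,0,.06],R2,P0=manip.get_state()["position"]+[0,0,.1]))
E
```

```text
t: 2.15
position: [0.4878, 0.3296, 0.1347]
tool_rot: [[-0.706, -0.001, 0.708], [-0.001, 1.0, 0.0], [-0.708, -0.001, -0.706]]
contact_force: [-1.1, 0.6, 4.3]
opening: 0.0426
[-0.0726  0.0013 -0.0715  0.0004  0.0019  0.0013]
G [0.58160189 0.05120452 0.12128766]
[0.58182772 0.05117316 0.10228903] [-0.0147 -0.2785  0.1176  0.0549  0.7741  0.1318]
```

Run:
```python
from h import *
s=manip.get_state();R2=tool(np.pi*.5-.012,NY);T=np.array([.5818,.0512,.1023])+[0,0,.04]
v=rel(T,R2);print(v)
l=np.r_[-.0707,0,-.0707,0,0,0]
# interpolate in world pos, rotvec
for k in range(1,7): print(k,(l+(v-l)*k/6).round(3))
```

```text
[-0.0714 -0.2786  0.0611  0.0549  0.7741  0.1318]
1 [-0.071 -0.046 -0.049  0.009  0.129  0.022]
2 [-0.071 -0.093 -0.027  0.018  0.258  0.044]
3 [-0.071 -0.139 -0.005  0.027  0.387  0.066]
4 [-0.071 -0.186  0.017  0.037  0.516  0.088]
5 [-0.071 -0.232  0.039  0.046  0.645  0.11 ]
6 [-0.071 -0.279  0.061  0.055  0.774  0.132]
```

```bash
python3 -m crank '-0.035 0 -0.035 0 0 0 1;-0.071 0 -0.071 0 0 0 1;-0.071 -0.046 -0.049 0.009 0.129 0.022 1;-0.071 -0.093 -0.027 0.018 0.258 0.044 1;-0.071 -0.139 -0.005 0.027 0.387 0.066 1;-0.071 -0.186 0.017 0.037 0.516 0.088 1;-0.071 -0.232 0.039 0.046 0.645 0.11 1;-0.071 -0.279 0.061 0.055 0.774 0.132 1'
python3 - <<'E'
from h import *
s=manip.get_state();print(s["qpos"].round(3));p,d=manip.snapshot("wrist")
p2,d2=manip.snapshot("top");np.save("pics/t2.npy",d2);np.save("pics/w2.npy",d)
cv2.imwrite("pics/w2.png",np.hstack([cv2.resize(p,(400,300)),cv2.resize(p2[120:270,180:380],(400,300))]))
print(rel([.5818,.0512,.1423],tool(np.pi*.5-.012,NY)))
E
```

```text
t: 3.15
position: [0.5795, 0.0484, 0.1383]
tool_rot: [[-0.99, 0.139, 0.002], [0.139, 0.99, -0.002], [-0.003, -0.002, -1.0]]
contact_force: [0.9, 0.1, -4.6]
opening: 0.0427
[-0.09   0.141  1.867 -0.002  1.131 -1.52 ]
[ 0.0002  0.0066 -0.0074 -0.0052 -0.0104 -0.0065]
```

View pics/w2.png

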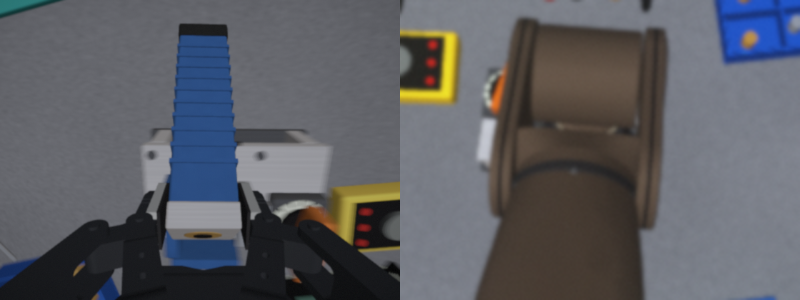

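The wrist view shows the module hanging tilted in the grip, above the near edge of the aluminium nest, with the foot toward the robot. I'll measure its tilt and the nest edge from depth.

Run:
```python
from h import *
s=manip.get_state();print(s["position"],s["contact_force"]);print(rel([.5818,.0512,.1423],tool(np.pi*.5-.012,NY)))
p,d=manip.snapshot("wrist");np.save("pics/w3.npy",d);cv2.imwrite("pics/w3.png",p)
s["R"]=0
Rn=Ro.from_euler('z',NY).as_matrix()
def N(u,v): return Rn.T@(world("wrist",u,v,d[v,u],s)-np.r_[NO,0])
for u,v in [(286,46),(286,60),(286,90),(286,130),(286,170),(286,210),(286,240),(286,265),(286,290),(286,300)]:print(u,v,N(u,v).round(4))
# nest deck near edge scan
for u in (220,225,345,360,400,430):
    for v in range(160,240,8): print(u,v,N(u,v).round(3),end=' ')
    print()
```

```text
[0.58102714 0.04461511 0.13492888] [-0.91926378  1.20182719 -4.48571116]
[ 0.0002  0.0066 -0.0074 -0.0052 -0.0104 -0.0065]
286 46 [-1.551e-01 -1.000e-04  7.460e-02]
286 60 [-1.461e-01 -1.000e-04  8.160e-02]
286 90 [-0.1279 -0.0002  0.1009]
286 130 [-0.1069 -0.0003  0.1236]
286 170 [-0.0887 -0.0004  0.1418]
286 210 [-0.0727 -0.0005  0.1573]
286 240 [-0.062  -0.0005  0.1682]
286 265 [-0.0537 -0.0006  0.1762]
286 290 [-0.0469 -0.0006  0.1852]
286 300 [-0.0443 -0.0006  0.1887]
220 160 [-0.072 -0.061  0.001] 220 168 [-0.065 -0.061  0.002] 220 176 [-0.057 -0.062  0.001] 220 184 [-0.052 -0.06   0.012] 220 192 [-0.045 -0.06   0.014] 220 200 [-0.056 -0.047  0.078] 220 208 [-0.051 -0.047  0.082] 220 216 [-0.045 -0.047  0.082] 220 224 [-0.039 -0.048  0.081] 220 232 [-0.032 -0.048  0.08 ] 
225 160 [-0.072 -0.056  0.003] 225 168 [-0.064 -0.056  0.001] 225 176 [-0.057 -0.057  0.001] 225 184 [-0.052 -0.055  0.013] 225 192 [-0.055 -0.048  0.054] 225 200 [-0.055 -0.044  0.077] 225 208 [-0.05  -0.044  0.081] 225 216 [-0.045 -0.043  0.084] 225 224 [-0.039 -0.044  0.081] 225 232 [-0.033 -0.044  0.082] 

[... 542 characters left out ...]
4  0.052  0.081] 360 224 [-0.038  0.052  0.082] 360 232 [-0.032  0.052  0.081] 
400 160 [-0.071  0.103  0.001] 400 168 [-0.063  0.104  0.001] 400 176 [-0.056  0.104  0.002] 400 184 [-0.051  0.101  0.013] 400 192 [-0.044  0.102  0.014] 400 200 [-0.055  0.08   0.077] 400 208 [-0.05   0.079  0.082] 400 216 [-0.044  0.08   0.081] 400 224 [-0.038  0.081  0.081] 400 232 [-0.032  0.081  0.082] 
430 160 [-0.071  0.13   0.002] 430 168 [-0.063  0.131  0.001] 430 176 [-0.056  0.132  0.001] 430 184 [-0.054  0.123  0.025] 430 192 [-0.054  0.111  0.053] 430 200 [-0.054  0.102  0.075] 430 208 [-0.05   0.101  0.081] 430 216 [-0.044  0.101  0.083] 430 224 [-0.038  0.101  0.082] 430 232 [-0.032  0.102  0.082]
```

```bash
python3 -m crank '0.002 0.002 0.01 0 0 0 1;0.004 0.003 0.018 0 0 0 1;0.004 0.003 0.024 0 0 0 1;0.004 0.003 0.028 0 0 0 1;0.004 0.003 0.031 0 0 0 1;0.004 0.003 0.033 0 0 0 1;0.004 0.003 0.034 0 0 0 1;0.004 0.003 0.034 0 0 0 1'
python3 - <<'E'
from h import *
s=manip.get_state();print(s["position"],s["contact_force"],s["wrist_torque"])
p,d=manip.snapshot("wrist")
Rn=Ro.from_euler('z',NY).as_matrix()
def N(u,v): return Rn.T@(world("wrist",u,v,d[v,u],s)-np.r_[NO,0])
for u,v in [(286,36),(286,40),(286,60),(286,130),(286,240)]:print(u,v,N(u,v).round(4))
E
```

```text
t: 4.3
position: [0.5775, 0.0531, 0.1065]
tool_rot: [[-0.99, 0.139, 0.009], [0.139, 0.99, -0.004], [-0.01, -0.002, -1.0]]
contact_force: [-0.1, -0.6, -4.8]
opening: 0.0431
[0.57754952 0.05310203 0.10653054] [-0.13368923 -0.61285374 -4.80402756] [-0.0283996  -0.1968448  -0.01919088]
286 36 [-0.1662  0.0075  0.0375]
286 40 [-0.1634  0.0075  0.0402]
286 60 [-0.1503  0.0074  0.0524]
286 130 [-0.1113  0.0073  0.0933]
286 240 [-0.0671  0.0072  0.1401]
```

```bash
python3 -m crank '0 -0.002 0.002 0 0 0 1;0 -0.004 0.004 0 0 0 1;0 -0.004 0.005 0 0 0 1;0 -0.004 0.006 0 0 0 1;0 -0.004 0.006 0 0 0 1;0 -0.004 0.006 0 0 0 1;0 -0.004 0.006 0 0 0 1;0 -0.004 0.006 0 0 0 1'
```

```text
t: 5.35
position: [0.5782, 0.0491, 0.1017]
tool_rot: [[-0.99, 0.139, 0.012], [0.139, 0.99, -0.004], [-0.013, -0.002, -1.0]]
contact_force: [2.5, -0.2, 4.2]
opening: 0.0425
```

```bash
python3 -m crank '0 0 0 0 0 0 0.5;0 0 0 0 0 0 0;0 0 0 0 0 0 0;0 0 0 0 0 0 0;0 0 -0.03 0 0 0 0;0 0 -0.08 0 0 0 0;0 0 -0.12 0 0 0 0;0 0 -0.12 0 0 0 0'
python3 - <<'E'
from h import *
s=manip.get_state();print(s["position"],s["contact_force"])
p,d=manip.snapshot("wrist");cv2.imwrite("pics/w4.png",p);np.save("pics/w4.npy",d)
Rn=Ro.from_euler('z',NY).as_matrix()
def N(u,v): return Rn.T@(world("wrist",u,v,d[v,u],s)-np.r_[NO,0])
for v in range(60,300,20):print(v,N(286,v).round(4),N(270,v).round(4),N(300,v).round(4))
E
```

```text
t: 6.35
position: [0.578, 0.0495, 0.225]
tool_rot: [[-0.99, 0.138, 0.017], [0.138, 0.99, -0.005], [-0.018, -0.002, -1.0]]
contact_force: [0.5, -0.0, 0.3]
opening: 0.0855
[0.57798291 0.04949078 0.22501669] [ 0.5393597  -0.00841608  0.27149833]
60 [-0.1619  0.0043  0.0377] [-0.162  -0.0114  0.0375] [-0.1619  0.018   0.0383]
80 [-0.1428  0.0042  0.0547] [-0.1428 -0.0109  0.0554] [-0.1428  0.0175  0.0549]
100 [-0.1248  0.0042  0.0718] [-0.1249 -0.0105  0.0716] [-0.1248  0.017   0.0727]
120 [-0.1081  0.0041  0.089 ] [-0.1081 -0.01    0.0887] [-0.1081  0.0165  0.0896]
140 [-0.0924  0.0041  0.1035] [-0.0924 -0.0096  0.1034] [-0.0925  0.0161  0.1046]
160 [-0.078   0.0041  0.12  ] [-0.0779 -0.0091  0.1195] [-0.078   0.0156  0.12  ]
180 [-0.064   0.004   0.1319] [-0.0641 -0.0088  0.1325] [-0.0642  0.0152  0.1332]
200 [-0.0512  0.004   0.1452] [-0.0511 -0.0084  0.145 ] [-0.0512  0.0149  0.1452]
220 [-0.0387  0.004   0.1564] [-0.0391 -0.0081  0.1575] [-0.0394  0.0145  0.1584]
240 [-0.0108  0.0041  0.1301] [-0.0108 -0.0096  0.1301] [-0.011   0.0161  0.1304]
260 [0.0334 0.0042 0.0799] [ 0.033  -0.0123  0.0807] [0.0333 0.0188 0.0802]
280 [0.1027 0.0045 0.0007] [ 0.1017 -0.0166  0.0024] [0.1021 0.023  0.0017]
```

View pics/w4.png

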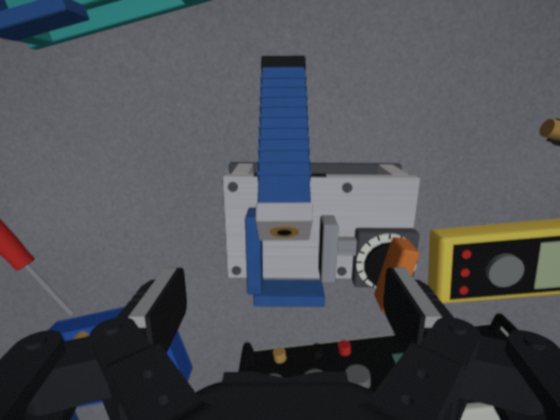

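The picture shows the module leaning freely on the near edge: foot at (284,62), silver end at (284,215). The lane is behind it, with fence u≈253 and jaw u≈330. Next is the low retake at a 60° pitch.

Run:
```python
from h import *
R=tool(np.radians(60),NY)
G=nest(-.1137,.004,.052);T=grasp(G,R);print("T",T)
v=rel(T-.08*R[:,2],R);print(v)
```

```text
T [0.52334087 0.05929597 0.03554552]
[ 9.55e-02  2.50e-03  1.16e-01 -2.60e-03 -5.11e-01 -3.00e-04]
```

```bash
python3 -m crank '0.03 0 0.01 0 -0.13 0 0;0.06 0.001 0.04 0 -0.27 0 0;0.08 0.002 0.08 -0.002 -0.4 0 0;0.095 0.002 0.116 -0.003 -0.511 0 0;0.095 0.002 0.116 -0.003 -0.511 0 0;0.095 0.002 0.116 -0.003 -0.511 0 0;0.095 0.002 0.116 -0.003 -0.511 0 0;0.095 0.002 0.116 -0.003 -0.511 0 0'
python3 - <<'E'
from h import *
s=manip.get_state();print(s["qpos"].round(3),s["contact_force"])
R=tool(np.radians(60),NY);T=grasp(nest(-.1137,.004,.052),R);print(rel(T,R))
p,d=manip.snapshot("wrist")
cv2.imwrite("pics/w5.png",p)
Rn=Ro.from_euler('z',NY).as_matrix()
for v in range(40,300,20):print(v,(Rn.T@(world("wrist",285,v,d[v,285],s)-np.r_[NO,0])).round(4))
E
```

```text
t: 7.4
position: [0.4857, 0.0641, 0.1063]
tool_rot: [[-0.857, 0.138, 0.496], [0.12, 0.99, -0.069], [-0.501, 0.001, -0.866]]
contact_force: [0.7, 0.1, 0.4]
opening: 0.0856
[-0.051 -0.315  2.428 -0.089  0.507 -1.417] [0.73348789 0.08341313 0.4490233 ]
[ 0.0026  0.0004  0.0802  0.0003  0.0009 -0.0009]
40 [-0.2115  0.0052  0.0023]
60 [-0.1987  0.0052  0.0012]
80 [-0.1852  0.0052  0.001 ]
100 [-0.1706  0.0052  0.0013]
120 [-0.1552  0.0052  0.0025]
140 [-0.1627  0.0051  0.0376]
160 [-0.1528  0.0051  0.0458]
180 [-0.1438  0.005   0.0553]
200 [-0.1338  0.005   0.0638]
220 [-0.1252  0.005   0.0738]
240 [-0.1137  0.005   0.0815]
260 [-0.1052  0.0049  0.0916]
280 [-0.0955  0.0049  0.101 ]
```

View pics/w5.png

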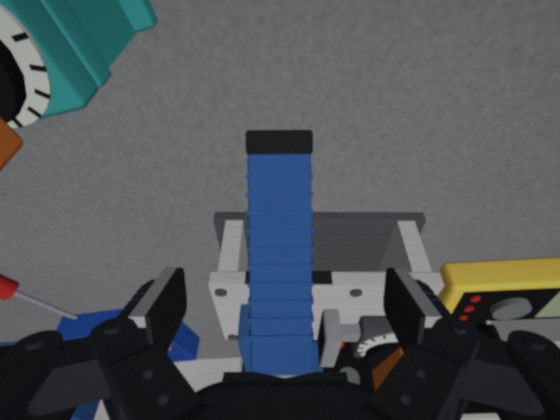

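The module is centred between the open fingers, with its foot at (279,141). Closing in to grip.

```bash
python3 -m crank '0.003 0 0.03 0 0 0 0;0.003 0 0.06 0 0 0 0;0.003 0 0.08 0 0 0 0;0.003 0 0.08 0 0 0 0.3;0.003 0 0.08 0 0 0 1;0.003 0 0.08 0 0 0 1;0.003 0 0.08 0 0 0 1;0.003 0 0.08 0 0 0 1'
python3 - <<'E'
from h import *
s=manip.get_state();print(s["qpos"].round(3),s["contact_force"])
Rn=Ro.from_euler('z',NY).as_matrix()
P0,R0=s["position"],s["tool_rot"]
print("nest TCP",Rn.T@(P0-np.r_[NO,0]),np.degrees(np.arctan2(-R0[2,2],np.hypot(R0[0,2],R0[1,2]))))
# module pose in nest xz: tilt t, foot centre F
t0=np.radians(46);m=lambda t:np.array([np.sin(t),np.cos(t)]);n=lambda t:np.array([-np.cos(t),np.sin(t)])
F0=np.array([-.055-.0826,0])+.022*n(t0);print("F0",F0)  # lower corner s.t. touches edge
# path: underside passes d above the edge, top end at top_x
def pose(t,F):
    dR=Ro.from_rotvec(Rn@[0,t-t0,0]).as_matrix()
    r=P0-(np.r_[NO,0]+Rn@[F0[0],.004,F0[1]])
    return np.r_[NO,0]+Rn@[F[0],.004,F[1]]+dR@r, dR@R0
# keep underside h above edge: contact point at distance a along underside from foot
L=[]
for k,(td,a,h) in enumerate([(50,.115,.003),(56,.112,.005),(62,.109,.005),(68,.105,.005),(74,.1,.005),(80,.095,.004),(86,.09,.003),(89.5,.09,.003)]):
    t=np.radians(td);c=np.array([-.055,.08])+h*n(t) # underside point above edge
    F=c-a*m(t)+.022*n(t);P,R=pose(t,F);top=F+.18*m(t)-.022*n(t)
    print(td,F.round(3),"toplow",top.round(3),rel(P,R).round(3))
E
```

```text
t: 8.45
position: [0.5205, 0.0593, 0.0341]
tool_rot: [[-0.858, 0.137, 0.495], [0.119, 0.991, -0.068], [-0.499, 0.0, -0.866]]
contact_force: [-4.3, -1.0, 7.1]
opening: 0.042
[-0.059 -0.061  2.384 -0.133  0.299 -1.376] [-4.34500442 -0.96435769  7.07635002]
nest TCP [-0.10704482  0.00365893  0.03405955] 60.05238185557256
F0 [-0.15288248  0.01582548]
50 [-0.159  0.025] toplow [-0.007  0.124] [ 0.001  0.    -0.008 -0.     0.07   0.   ]
56 [-0.163  0.04 ] toplow [-0.001  0.122] [-0.001  0.    -0.017 -0.     0.174  0.   ]
62 [-0.164  0.053] toplow [0.005 0.118] [-0.005  0.    -0.024 -0.     0.279  0.   ]
68 [-0.162  0.066] toplow [0.013 0.113] [-0.01   0.    -0.03  -0.     0.384  0.   ]
74 [-0.159  0.078] toplow [0.021 0.107] [-0.017  0.    -0.035 -0.     0.489  0.   ]
80 [-0.153  0.089] toplow [0.028 0.099] [-0.024  0.    -0.038 -0.     0.593  0.   ]
86 [-0.147  0.099] toplow [0.035 0.089] [-0.031  0.    -0.039 -0.     0.698  0.   ]
89.5 [-0.145  0.104] toplow [0.035 0.084] [-0.032  0.    -0.041 -0.     0.759  0.   ]
```

```bash
python3 -m crank '0.001 0 -0.008 0 0.07 0 1;-0.001 0 -0.017 0 0.174 0 1;-0.005 0 -0.024 0 0.279 0 1;-0.01 0 -0.03 0 0.384 0 1;-0.017 0 -0.035 0 0.489 0 1;-0.024 0 -0.038 0 0.593 0 1;-0.031 0 -0.039 0 0.698 0 1;-0.032 0 -0.041 0 0.759 0 1'
python3 - <<'E'
from h import *
manip.snapshot("wrist");s=manip.get_state();print(s["qpos"].round(3),s["position"],s["contact_force"],s["wrist_torque"])
p,d=manip.snapshot("wrist");cv2.imwrite("pics/w6.png",p)
Rn=Ro.from_euler('z',NY).as_matrix()
N=lambda u,v:(Rn.T@(world("wrist",u,v,d[v,u],s)-np.r_[NO,0])).round(4)
print("TCP",Rn.T@(s["position"]-np.r_[NO,0]),rel(s["position"],tool(np.radians(103.5),NY)))
for v in range(60,380,20):print(v,N(285,v),N(262,v),N(305,v))
E
```

```text
t: 9.45
position: [0.5278, 0.0581, 0.0838]
tool_rot: [[-0.962, 0.138, -0.235], [0.134, 0.99, 0.033], [0.238, 0.001, -0.971]]
contact_force: [0.9, -0.2, -1.4]
opening: 0.042
[-0.089  0.248  1.868  0.013  1.267 -1.526] [0.52822883 0.05797233 0.08407024] [-0.08065315 -0.26891543 -0.65686439] [0.09306192 0.02761966 0.04733974]
TCP [-0.09917642  0.00336134  0.08407024] [-0.0001 -0.     -0.0003  0.0007 -0.0026 -0.0006]
60 [-0.2311  0.0052  0.001 ] [-0.2311 -0.0127  0.0011] [-0.2309  0.0207  0.0015]
80 [-0.2161  0.0052  0.0003] [-0.2157 -0.0128  0.0016] [-0.2154  0.0207  0.0023]
100 [-0.2004  0.0051  0.0013] [-0.2004 -0.0129  0.0013] [-0.2005  0.0208  0.001 ]
120 [-0.185   0.0051  0.001 ] [-0.185  -0.013   0.0011] [-0.1847  0.0208  0.0025]
140 [-0.1693  0.0051  0.002 ] [-0.1693 -0.013   0.002 ] [-0.1695  0.0209  0.0006]
160 [-0.1431  0.0047  0.1251] [-0.1431 -0.0051  0.1254] [-0.1431  0.0132  0.1255]
180 [-0.1346  0.0047  0.1253] [-0.1346 -0.0051  0.1257] [-0.1346  0.0133  0.1248]
200 [-0.126   0.0047  0.1248] [-0.126  -0.0053  0.1231] [-0.126   0.0134  0.1231]
220 [-0.1174  0.0047  0.1248] [-0.1174 -0.0053  0.1248] [-0.1174  0.0133  0.1255]
240 [-0.1085  0.0047  0.124 ] [-0.1086 -0.0053  0.1243] [-0.1086  0.0134  0.1245]
260 [-0.0999  0.0047  0.1249] [-0.0999 -0.0053  0.1249] [-0.0996  0.0134  0.1238]
280 [-0.0912  0.0047  0.1255] [-0.0912 -0.0054  0.1253] [-0.091   0.0134  0.1248]
300 [-0.0823  0.0047  0.1252] [-0.0822 -0.0054  0.1248] [-0.0819  0.0135  0.1242]
320 [-0.073   0.0046  0.1244] [-0.073  -0.0055  0.1244] [-0.0734  0.0134  0.1253]
340 [-0.0644  0.0046  0.1253] [-0.0637 -0.0056  0.1238] [-0.0642  0.0135  0.1249]
360 [-0.0554  0.0046  0.1254] [-0.0561 -0.0054  0.1267] [-0.0554  0.0135  0.1254]
```

View pics/w6.png

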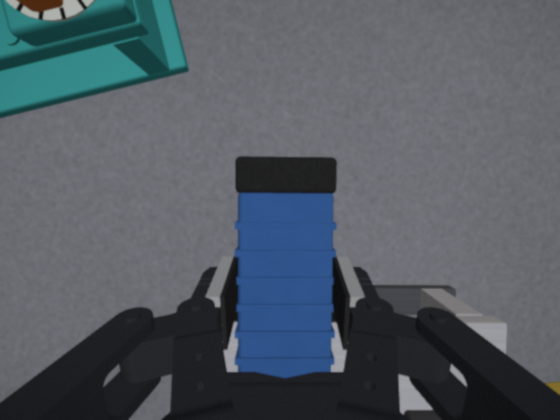

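```bash
python3 -m crank '-0.006 0 -0.001 0 0 0 1;-0.011 0 -0.0025 0 0 0 1;-0.015 0 -0.0035 0 0 0 1;-0.017 0 -0.004 0 0 0 1;-0.019 0 -0.0045 0 0 0 1;-0.020 0 -0.0045 0 0 0 1;-0.021 0 -0.005 0 0 0 1;-0.0215 0 -0.005 0 0 0 1'
python3 - <<'E'
from h import *
s=manip.get_state();print(s["position"],s["contact_force"],s["wrist_torque"])
p,d=manip.snapshot("wrist")
Rn=Ro.from_euler('z',NY).as_matrix()
N=lambda u,v:(Rn.T@(world("wrist",u,v,d[v,u],s)-np.r_[NO,0])).round(4)
print("TCP",Rn.T@(s["position"]-np.r_[NO,0]))
for v in list(range(140,170,4))+[200,340]:print(v,N(285,v))
E
```

```text
t: 10.55
position: [0.5478, 0.0555, 0.0842]
tool_rot: [[-0.962, 0.138, -0.238], [0.134, 0.99, 0.033], [0.24, 0.0, -0.971]]
contact_force: [-8.1, 0.6, 5.0]
opening: 0.0421
[0.54783539 0.05545031 0.08418366] [-8.0618004   0.61981565  5.01771775] [0.33126371 1.43025004 0.08960923]
TCP [-0.07940933  0.00356042  0.08418366]
140 [-0.1498  0.0052  0.0007]
144 [-0.1466  0.0052  0.0017]
148 [-0.1435  0.0052  0.0008]
152 [-0.1402  0.0052  0.0024]
156 [-0.1373  0.0052  0.0007]
160 [-0.1232  0.0049  0.1268]
164 [-0.1217  0.0049  0.1248]
168 [-0.1199  0.0049  0.1252]
200 [-0.1062  0.0049  0.125 ]
340 [-0.0439  0.0049  0.1239]
```

```bash
python3 -m crank '0 0 0 0 0 0 0.5;0 0 0 0 0 0 0;0 0 0 0 0 0 0;0 0 0 0 0 0 0;0 0 -0.03 0 0 0 0;0 0 -0.085 0 0 0 0;0.03 0.03 -0.14 0 -0.12 0 0;0.03 0.05 -0.17 0 -0.237 0 0'
python3 - <<'E'
from h import *
manip.snapshot("wrist");s=manip.get_state();print(s["position"],s["contact_force"],s["qpos"].round(3))
p,d=manip.snapshot("wrist");cv2.imwrite("pics/w7.png",p);np.save("pics/w7.npy",d)
Rn=Ro.from_euler('z',NY).as_matrix()
print("TCP",Rn.T@(s["position"]-np.r_[NO,0]))
E
```

```text
t: 11.6
position: [0.5683, 0.1036, 0.2599]
tool_rot: [[-0.99, 0.139, 0.008], [0.139, 0.99, 0.0], [-0.008, 0.002, -1.0]]
contact_force: [0.1, 0.7, -0.1]
opening: 0.0852
[0.56952944 0.10662675 0.26591563] [0.95839488 2.56441494 3.60298998] [ 0.009  0.021  1.757  0.002  1.345 -1.426]
TCP [-0.06496148  0.05723462  0.26591563]
```

View pics/w7.png

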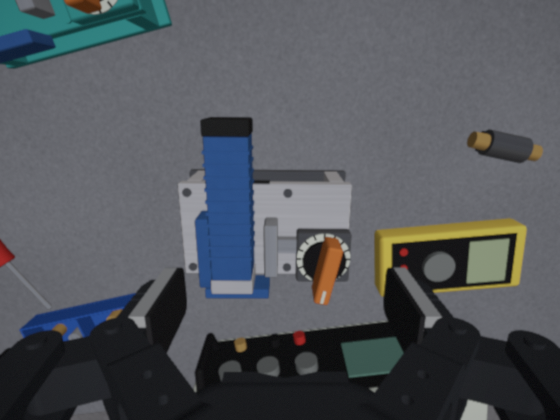

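The module lies flat in the lane: foot (226,127), silver end (233,283) against the stop (v≈290), fence on its left and jaw (271,247) still clear. The knob bar runs from (334,240) to (322,300). I'll measure these.

Run:
```python
from h import *
s=manip.get_state();print(s["position"]);d=np.load("pics/w7.npy");p=cv2.imread("pics/w7.png")
Rn=Ro.from_euler('z',NY).as_matrix()
n=lambda X:(Rn.T@(X-np.r_[NO,0])).round(4)
A=lambda u,v,z:n(atz("wrist",u,v,z,s))
print("foot",A(202,135,.124),A(252,135,.124),"silver",A(211,290,.124),A(255,290,.124),"stop top near",A(262,290,.114))
print("jaw face",A(264,235,.111),A(264,260,.111),"fence in",A(210,215,.112))
hsv=cv2.cvtColor(p,cv2.COLOR_BGR2HSV);m=((hsv[...,0]<18)&(hsv[...,1]>150)&(hsv[...,2]>90))
m[:,:300]=0;m[:225]=0;m[310:]=0;m[:,355:]=0
v,u=np.nonzero(m);P=np.array([world("wrist",a,b,d[b,a],s) for a,b in zip(u,v)]);
top=P[(P[:,2]>.134)&(P[:,2]<.148)];print(len(P),len(top),np.median(top[:,2]))
r=cv2.minAreaRect((top[:,:2]*1000).astype(np.float32));print(r,n(np.r_[np.array(r[0])/1000,.141]))
c=top[:,:2]-top[:,:2].mean(0);w,V=np.linalg.eigh(c.T@c);print("mean",top.mean(0),n(top.mean(0)),"ang",np.arctan2(*(V[:,1]*np.sign(V[0,1]))[::-1]))
print("axis",n(np.r_[.66,.136,0]),"nest(.025,.1)",nest(.025,.1,.131))
```

```text
[0.56904903 0.1052334  0.26357692]
foot [-0.1117 -0.0173  0.124 ] [-0.1118  0.0279  0.124 ] silver [ 0.0481 -0.0194  0.124 ] [0.0481 0.0268 0.124 ] stop top near [0.0542 0.0334 0.114 ]
jaw face [-0.0088  0.0364  0.111 ] [0.0198 0.036  0.111 ] fence in [-0.031  -0.0178  0.112 ]
955 829 0.1392878281957661
((663.1296997070312, 137.23336791992188), (16.404682159423828, 62.062278747558594), 70.35901641845703) [0.0235 0.1004 0.141 ]
mean [0.6587763  0.13785378 0.13908292] [0.0191 0.1004 0.1391] ang -0.3570858474356604
axis [0.0206 0.0988 0.    ] nest(.025,.1) [0.66451857 0.13661025 0.131     ]
```

Run:
```python
from h import *
s=manip.get_state();p,d=manip.snapshot("wrist")
Rn=Ro.from_euler('z',NY).as_matrix()
n=lambda u,v:(Rn.T@(world("wrist",u,v,d[v,u],s)-np.r_[NO,0])).round(4)
print([ (v,n(228,v)[[0,2]]) for v in list(range(112,132,2))]);print([(v,n(233,v)[[0,2]]) for v in range(270,306,2)])
print([(u,n(u,240)[[1,2]]) for u in range(194,280,3)])
q=cv2.resize(p[260:310,190:290],(800,400),interpolation=2);q2=cv2.resize(p[200:250,190:240],(200,200));cv2.imwrite("pics/w8.png",q)
R=tool(np.pi/2,-.335);print("knob",rel([.664,.137,.165],R),rel([.664,.137,.117],R))
D=np.load("pics/top0.npy");print(world("top",200,115,D[115,200]),world("top",237,100,D[100,237]))
```

```text
[(112, array([-0.1277,  0.0019])), (114, array([-0.1252,  0.    ])), (116, array([-0.1229,  0.0021])), (118, array([-0.1248,  0.0866])), (120, array([-0.1248,  0.1212])), (122, array([-0.1233,  0.1249])), (124, array([-0.1216,  0.1256])), (126, array([-0.1198,  0.1251])), (128, array([-0.118 ,  0.1246])), (130, array([-0.1163,  0.1251]))]
[(270, array([0.025 , 0.1234])), (272, array([0.0264, 0.125 ])), (274, array([0.0288, 0.1248])), (276, array([0.0315, 0.1241])), (278, array([0.034 , 0.1239])), (280, array([0.036 , 0.1245])), (282, array([0.0387, 0.1238])), (284, array([0.0409, 0.124 ])), (286, array([0.0419, 0.1264])), (288, array([0.0455, 0.1243])), (290, array([0.0472, 0.1254])), (292, array([0.05  , 0.1248])), (294, array([0.0516, 0.1261])), (296, array([0.0604, 0.1159])), (298, array([0.0635, 0.115 ])), (300, array([0.0654, 0.1159])), (302, array([0.1434, 0.0008])), (304, array([0.1466, 0.0012]))]
[(194, array([-0.0449,  0.0813])), (197, array([-0.0328,  0.113 ])), (200, array([-0.0294,  0.114 ])), (203, array([-0.0264,  0.1135])), (206, array([-0.0235,  0.1128])), (209, array
[... 243 characters left out ...]
5, 0.1257])), (233, array([0.0062, 0.1243])), (236, array([0.0094, 0.1255])), (239, array([0.0125, 0.1266])), (242, array([0.0153, 0.1249])), (245, array([0.0182, 0.1246])), (248, array([0.0213, 0.1257])), (251, array([0.0244, 0.1262])), (254, array([0.0252, 0.1026])), (257, array([0.0265, 0.0806])), (260, array([0.0301, 0.082 ])), (263, array([0.0334, 0.0812])), (266, array([0.0385, 0.1114])), (269, array([0.0416, 0.1125])), (272, array([0.0447, 0.1125])), (275, array([0.0478, 0.1121])), (278, array([0.0509, 0.1119]))]
knob [-0.09    0.0454  0.0959  0.0021  0.0064  0.1987] [-0.0897  0.0454  0.1439  0.0021  0.0064  0.1987]
[0.82894376 0.23680039 0.02977116] [0.82780957 0.13107896 0.11576586]
```

View pics/w8.png

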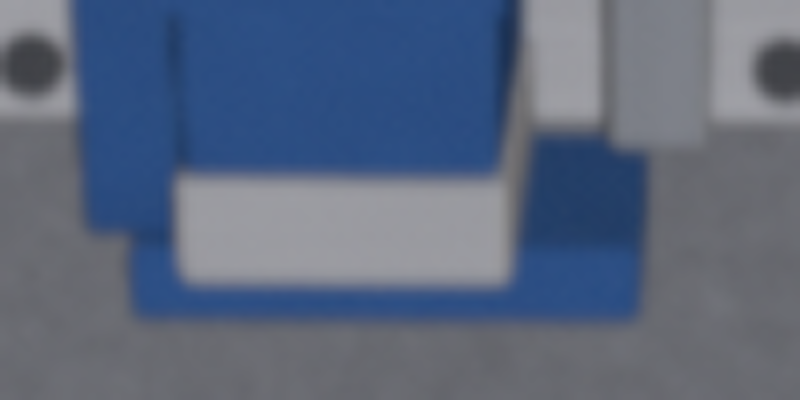

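The crop shows the silver end flush against the stop (silver bottom edge at crop v≈285), with small clear gaps to fence and jaw. Foot is at x=-0.125 and top height is 0.124, so it's home. On to the knob.

```bash
python3 -m crank '-0.05 0.025 0.03 0 0 0.1 0;-0.09 0.045 0.06 0.002 0.006 0.199 0;-0.09 0.045 0.09 0.002 0.006 0.199 0;-0.09 0.045 0.096 0.002 0.006 0.199 0;-0.09 0.045 0.096 0.002 0.006 0.199 0;-0.09 0.045 0.096 0.002 0.006 0.199 0;-0.09 0.045 0.096 0.002 0.006 0.199 0;-0.09 0.045 0.096 0.002 0.006 0.199 0'
python3 - <<'E'
from h import *
s=manip.get_state();R=tool(np.pi/2,-.335);print(rel([.664,.137,.117],R),s["contact_force"],s["wrist_torque"],s["qpos"].round(3))
E
```

```text
t: 12.75
position: [0.6625, 0.1353, 0.1615]
tool_rot: [[-0.944, 0.331, -0.005], [0.331, 0.944, 0.0], [0.005, -0.002, -1.0]]
contact_force: [-0.2, 0.0, -0.0]
opening: 0.0852
[-0.0011  0.0022  0.0445 -0.0017 -0.0052 -0.0024] [-0.18346007  0.00355114 -0.03510657] [0.018093   0.01456887 0.00332863] [ 0.052  0.324  1.604  0.     1.219 -1.182]
```

```bash
python3 -m crank '-0.001 0.002 0.02 0 -0.005 0 0;-0.001 0.002 0.035 0 -0.005 0 0;-0.001 0.002 0.044 0 -0.005 0 0;-0.001 0.002 0.044 0 -0.005 0 0.5;-0.001 0.002 0.044 0 -0.005 0 1;-0.001 0.002 0.044 0 -0.005 0 1;-0.001 0.002 0.044 0 -0.005 0 1;-0.001 0.002 0.044 0 -0.005 0 1'
python3 - <<'E'
from h import *
s=manip.get_state();print(s["contact_force"],s["wrist_torque"],s["qpos"].round(4))
E
```

```text
t: 13.75
position: [0.6636, 0.1369, 0.1165]
tool_rot: [[-0.944, 0.331, -0.002], [0.331, 0.944, -0.002], [0.002, -0.002, -1.0]]
contact_force: [0.1, 0.9, 0.3]
opening: -0.0004
[0.07864226 0.90554033 0.34558203] [-0.00470869 -0.02935889  0.00498157] [ 5.4600e-02  3.6740e-01  1.6343e+00 -1.6000e-03  1.1422e+00 -1.1782e+00]
```

Run:
```python
from h import *
s=manip.get_state();p,d=manip.snapshot("wrist");p2,_=manip.snapshot("scene")
cv2.imwrite("pics/w9.png",np.hstack([cv2.resize(p,(400,300)),cv2.resize(p2[170:290,270:430],(400,300),interpolation=2)]))
print(s["position"],s["opening"],s["joint_efforts"].round(2))
```

```text
[0.66355067 0.13691674 0.11651458] -0.0004138558361303513 [ -0.   -42.04 -27.67  -0.     0.     0.  ]
```

View pics/w9.png

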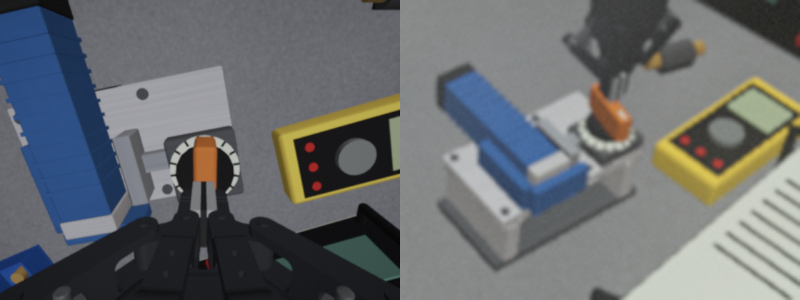

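Run:
```python
from h import *
s=manip.get_state();p,d=manip.snapshot("wrist");ps,ds=manip.snapshot("scene")
for X in (s["position"],[.664,.137,.141],[.664,.137,.110],[.6337,.147,.141],[.694,.126,.141]):
    a=proj("scene",X);b=proj("wrist",X,s);print(np.round(X,3),"crop",((a-[270,170])*2.5+[400,0]).round(0),"wrist full",b.round(0),"small",(b*.714).round(0))
def orange(p):
    h=cv2.cvtColor(p,cv2.COLOR_BGR2HSV);return (h[...,0]<18)&(h[...,1]>130)&(h[...,2]>80)
m=orange(p);m[:,:230]=0;m[:,330:]=0;m[:180]=0;m[270:]=0
v,u=np.nonzero(m);P=np.array([world("wrist",a,b,d[b,a],s) for a,b in zip(u,v)]);print(len(P),"u",u.min(),u.max(),"v",v.min(),v.max())
T=P[P[:,2]>.134];print(len(T),T.min(0).round(3),T.max(0).round(3))
for r in (225,245,265,290,320):
    print(r,[(c,*( s["tool_rot"].T@(world("wrist",c,r,d[r,c],s)-s["position"])).round(3)) for c in range(255,320,8)])
m=orange(ps);v,u=np.nonzero(m);k=(u>330)&(u<370)&(v>195)&(v<235);v,u=v[k],u[k]
P=np.array([world("scene",a,b,ds[b,a]) for a,b in zip(u,v)]);T=P[P[:,2]>.13];print(len(T),T.min(0).round(3),T.max(0).round(3),np.median(T,0).round(3))
```

```text
[0.663 0.137 0.116] crop [606. 118.] wrist full [283. 246.] small [202. 175.]
[0.664 0.137 0.141] crop [609. 101.] wrist full [283. 267.] small [202. 190.]
[0.664 0.137 0.11 ] crop [605. 122.] wrist full [283. 242.] small [202. 173.]
[0.634 0.147 0.141] crop [594.  82.] wrist full [281. 204.] small [201. 146.]
[0.694 0.126 0.141] crop [624. 121.] wrist full [282. 323.] small [201. 231.]Traceback (most recent call last):
  File "<stdin>", line 8, in <module>
  File "h.py", line 5, in world
    c=manip.camera_params(n);p=np.array([(u-c["cx"])/f(n)*d,(v-c["cy"])/f(n)*d,d])
                                                                        ~^^^
  File "h.py", line 3, in f
    def f(n): return 210/np.tan(np.radians(manip.camera_params(n)["vfov"])/2)
                                           ~~~~~~~~~~~~~~~~~~~^^^
ValueError: time passes only in moves, steps and waits
```

Run:
```python
import h
from h import *
C={n:manip.camera_params(n) for n in("wrist","scene")}
class M:  # cached params
    camera_params=staticmethod(lambda n:C[n])
s=manip.get_state();p,d=manip.snapshot("wrist");h.manip=M
cv2.imwrite("pics/w10.png",cv2.resize(p[180:330,210:360],(600,600),interpolation=2))
for r in (215,235,250,262,275,290,310):
    print(r,[(c,*(1000*(s["tool_rot"].T@(world("wrist",c,r,d[r,c],s)-s["position"]))).round(0).astype(int)) for c in range(252,322,7)])
```

```text
215 [(252, np.int64(13), np.int64(-18), np.int64(15)), (259, np.int64(16), np.int64(-13), np.int64(6)), (266, np.int64(17), np.int64(-9), np.int64(4)), (273, np.int64(26), np.int64(-4), np.int64(-25)), (280, np.int64(27), np.int64(-1), np.int64(-26)), (287, np.int64(26), np.int64(2), np.int64(-25)), (294, np.int64(27), np.int64(5), np.int64(-27)), (301, np.int64(26), np.int64(9), np.int64(-25)), (308, np.int64(16), np.int64(14), np.int64(5)), (315, np.int64(16), np.int64(18), np.int64(6))]
235 [(252, np.int64(5), np.int64(-17), np.int64(4)), (259, np.int64(5), np.int64(-13), np.int64(5)), (266, np.int64(5), np.int64(-9), np.int64(4)), (273, np.int64(17), np.int64(-4), np.int64(-26)), (280, np.int64(16), np.int64(-1), np.int64(-25)), (287, np.int64(17), np.int64(2), np.int64(-26)), (294, np.int64(16), np.int64(6), np.int64(-25)), (301, np.int64(17), np.int64(9), np.int64(-26)), (308, np.int64(4), np.int64(14), np.int64(5)), (315, np.int64(4), np.int64(18), np.int64(5))]
250 [(252, np.int64(-5), np.int64(-18), np.int64(6)), (259, np.int64(-5), np.int64(-14), np.int64(6)), (266, np.int6
[... 1667 characters left out ...]
66)), (294, np.int64(11), np.int64(4), np.int64(-66)), (301, np.int64(12), np.int64(7), np.int64(-67)), (308, np.int64(7), np.int64(10), np.int64(-59)), (315, np.int64(8), np.int64(13), np.int64(-60))]
310 [(252, np.int64(12), np.int64(-9), np.int64(-80)), (259, np.int64(12), np.int64(-7), np.int64(-80)), (266, np.int64(12), np.int64(-5), np.int64(-80)), (273, np.int64(12), np.int64(-3), np.int64(-79)), (280, np.int64(5), np.int64(-1), np.int64(-70)), (287, np.int64(5), np.int64(2), np.int64(-69)), (294, np.int64(12), np.int64(4), np.int64(-79)), (301, np.int64(12), np.int64(6), np.int64(-80)), (308, np.int64(12), np.int64(9), np.int64(-80)), (315, np.int64(12), np.int64(11), np.int64(-80))]
```

View pics/w10.png

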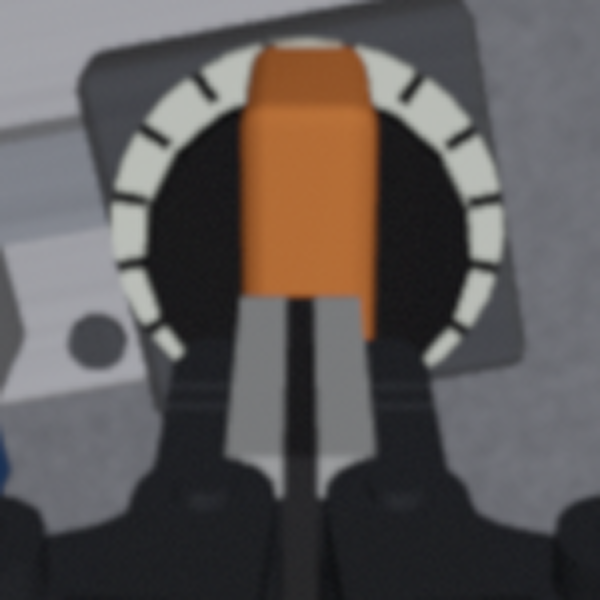

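Run:
```python
import h
from h import *
C={n:manip.camera_params(n) for n in("wrist","scene")}
class M: camera_params=staticmethod(lambda n:C[n])
s=manip.get_state();p,d=manip.snapshot("wrist");h.manip=M
for c in (250,258,276,285,296,312):
    print(c,[(r,*[int(x) for x in (1000*(s["tool_rot"].T@(world("wrist",c,r,d[r,c],s)-s["position"]))).round(0)],p[r,c].tolist()) for r in range(250,284,3)])
```

```text
250 [(250, -5, -19, 5, [27, 25, 27]), (253, -6, -19, 4, [29, 27, 28]), (256, -8, -19, 5, [44, 44, 44]), (259, -11, -19, 5, [51, 53, 52]), (262, -17, -20, 15, [132, 136, 134]), (265, -20, -20, 16, [165, 170, 167]), (268, -22, -20, 16, [85, 81, 79]), (271, -24, -20, 16, [77, 72, 71]), (274, -27, -21, 18, [76, 71, 69]), (277, -29, -21, 17, [70, 66, 64]), (280, -31, -21, 18, [62, 59, 58]), (283, -33, -21, 18, [71, 67, 66])]
258 [(250, -5, -14, 5, [26, 25, 26]), (253, -6, -14, 4, [28, 27, 28]), (256, -9, -14, 5, [28, 25, 26]), (259, -10, -14, 5, [26, 25, 25]), (262, -12, -14, 5, [27, 25, 25]), (265, 8, -11, -39, [32, 29, 29]), (268, 7, -10, -41, [36, 31, 30]), (271, 7, -10, -44, [36, 32, 31]), (274, 7, -10, -46, [35, 32, 31]), (277, 8, -10, -50, [41, 37, 35]), (280, 7, -10, -51, [40, 36, 34]), (283, 7, -10, -54, [37, 32, 32])]
276 [(250, 9, -3, -27, [53, 106, 176]), (253, 7, -3, -26, [72, 106, 161]), (256, 11, -3, -38, [124, 122, 121]), (259, 11, -3, -40, [123, 122, 120]), (262, 11, -3, -43, [123, 121, 120]), (265, 11, -2, -46, [123, 122, 121]), (268, 12, -2, -50, [123, 122, 120]), (271, 
[... 712 characters left out ...]
, 122, 121]), (262, 11, 6, -44, [123, 122, 121]), (265, 12, 6, -47, [123, 122, 120]), (268, 11, 6, -49, [123, 122, 121]), (271, 11, 6, -50, [123, 122, 120]), (274, 12, 6, -54, [123, 122, 120]), (277, 11, 5, -56, [123, 122, 120]), (280, 12, 5, -59, [124, 122, 121]), (283, 11, 5, -61, [123, 121, 120])]
312 [(250, -5, 17, 5, [25, 24, 25]), (253, -7, 17, 6, [25, 23, 24]), (256, -8, 17, 4, [25, 22, 23]), (259, -11, 17, 6, [25, 22, 24]), (262, -13, 17, 6, [23, 22, 24]), (265, -14, 17, 4, [28, 25, 26]), (268, 7, 13, -41, [36, 32, 31]), (271, 7, 13, -43, [35, 31, 30]), (274, 7, 13, -47, [37, 32, 31]), (277, 7, 12, -49, [41, 37, 35]), (280, 75, 1, -174, [40, 37, 34]), (283, 7, 12, -54, [36, 33, 31])]
```

```bash
python3 -m crank '0 0 -0.01 0 0 0 0;0 0 -0.01 0 0 0 0;0 0 -0.01 0 0 0 0;0 0.003 -0.005 0 0 0 0;0 0.003 0 0 0 0 0;0 0.003 0.004 0 0 0 0;0 0.003 0.008 0 0 0 0;0 0.003 0.010 0 0 0 0'
python3 - <<'E'
import h
from h import *
C={n:manip.camera_params(n) for n in("wrist","scene")}
class M: camera_params=staticmethod(lambda n:C[n])
s=manip.get_state();p,d=manip.snapshot("wrist");print(s["contact_force"],s["position"]);h.manip=M
def tl(r,c): return [int(x) for x in (1000*(s["tool_rot"].T@(world("wrist",c,r,d[r,c],s)-s["position"]))).round(0)]
c0,c1=120,200
for c in range(120,200,10): print(c,[(r,*tl(r,c)) for r in range(250,350,8)])
E
```

```text
t: 15.05
position: [0.6642, 0.1397, 0.1056]
tool_rot: [[-0.944, 0.331, -0.003], [0.331, 0.944, -0.002], [0.003, -0.003, -1.0]]
contact_force: [-0.8, -0.2, 0.8]
opening: 0.0852
[-0.82483951 -0.23530045  0.78271021] [0.66417651 0.13965813 0.10562739]
120 [(250, 7, -80, -21), (258, 1, -82, -18), (266, -3, -82, -18), (274, -8, -83, -18), (282, -12, -83, -19), (290, -17, -84, -19), (298, -22, -85, -18), (306, -27, -86, -18), (314, 7, -55, -75), (322, 14, -47, -89), (330, 12, -47, -90), (338, 12, -45, -94), (346, 12, -44, -96)]
130 [(250, 2, -81, -9), (258, -2, -80, -12), (266, -4, -78, -16), (274, -9, -79, -16), (282, -12, -79, -18), (290, -17, -79, -18), (298, -22, -80, -18), (306, 7, -54, -69), (314, 11, -49, -80), (322, 12, -46, -86), (330, 12, -44, -90), (338, 13, -42, -94), (346, 12, -41, -97)]
140 [(250, -3, -80, 1), (258, -5, -78, -4), (266, -10, -78, -5), (274, -13, -78, -8), (282, -17, -77, -10), (290, 7, -55, -59), (298, 8, -52, -65), (306, 11, -47, -76), (314, 12, -44, -82), (322, 10, -45, -82), (330, 12, -41, -90), (338, 13, -39, -94), (346, 12, -38, -97)]
150 [(250, -7, -79, 
[... 648 characters left out ...]
, (298, 7, -41, -64), (306, 3, -42, -63), (314, 0, -42, -64), (322, -2, -41, -67), (330, -5, -42, -67), (338, -8, -42, -67), (346, -152, -111, 105)]
180 [(250, 0, -55, -6), (258, -5, -56, -6), (266, -9, -56, -7), (274, 9, -42, -49), (282, 5, -42, -50), (290, 3, -42, -52), (298, 0, -42, -53), (306, -4, -42, -53), (314, -6, -42, -55), (322, -10, -42, -56), (330, -48, -59, -10), (338, -53, -59, -10), (346, -152, -102, 105)]
190 [(250, -3, -52, 1), (258, -6, -51, -2), (266, -10, -51, -5), (274, -14, -51, -6), (282, -19, -51, -6), (290, -24, -52, -6), (298, -44, -60, 18), (306, -43, -57, 8), (314, -43, -55, -1), (322, -45, -53, -6), (330, -49, -53, -8), (338, -54, -54, -9), (346, -150, -91, 103)]
```

Depth shows the shut fingertips about 36 mm behind the reported TCP, so the fingers closed above the bar. Descending 23 mm further and closing.

```bash
python3 -m crank '0 0 0.006 0 0 0 0;0 0 0.012 0 0 0 0;0 0 0.018 0 0 0 0;0 0 0.023 0 0 0 0;0 0 0.023 0 0 0 1;0 0 0.023 0 0 0 1;0 0 0.023 0 0 0 1;0 0 0.023 0 0 0 1'
python3 - <<'E'
from h import *
s=manip.get_state();print(s["contact_force"],s["wrist_torque"],s["qpos"].round(4))
E
```

```text
t: 16.1
position: [0.6639, 0.1378, 0.0839]
tool_rot: [[-0.944, 0.33, -0.005], [0.33, 0.944, -0.006], [0.002, -0.007, -1.0]]
contact_force: [-2.1, -0.7, -0.2]
opening: 0.0144
[-2.13047286 -0.71437273 -0.15746895] [ 0.40633434  0.26357158 -0.02824297] [ 0.0578  0.4053  1.6484 -0.0065  1.0929 -1.1739]
```

```bash
python3 -m crank '0 0 0 0 0 0.1 1;0 0 0 0 0 0.2 1;0 0 0 0 0 0.3 1;0 0 0 0 0 0.4 1;0 0 0 0 0 0.5 1;0 0 0 0 0 0.6 1;0 0 0 0 0 0.7 1;0 0 0 0 0 0.7 1'
cat > r.py <<'E'
from station import manip
import numpy as np
s=manip.get_state();R=s["tool_rot"]
print("F",s["contact_force"].round(2),"T",s["wrist_torque"].round(3),"turned",round(-.336-(np.arctan2(R[1,0],R[0,0])-np.pi),4),s["qpos"][5].round(4))
E
python3 r.py
```

```text
t: 17.1
position: [0.6647, 0.1388, 0.0838]
tool_rot: [[-0.509, 0.861, -0.002], [0.861, 0.509, -0.003], [-0.002, -0.003, -1.0]]
contact_force: [-0.8, -3.2, 2.0]
opening: 0.0146
F [-0.8  -3.25  2.02] T [-0.499  0.046 -0.026] turned 0.7004 -0.475
```

```bash
python3 -m crank '0 0 0 0 0 0.02 1;0 0 0 0 0 0.04 1;0 0 0 0 0 0.06 1;0 0 0 0 0 0.08 1;0 0 0 0 0 0.10 1;0 0 0 0 0 0.12 1;0 0 0 0 0 0.14 1;0 0 0 0 0 0.16 1' | head -1; python3 r.py
```

```text
t: 18.1
F [-0.4  -4.71  4.36] T [-0.812 -0.117  0.181] turned 0.8618 -0.3134
```

```bash
python3 -m crank '0 0 0 0 0 0.01 1;0 0 0 0 0 0.02 1;0 0 0 0 0 0.03 1;0 0 0 0 0 0.04 1;0 0 0 0 0 0.05 1;0 0 0 0 0 0.06 1;0 0 0 0 0 0.07 1;0 0 0 0 0 0.08 1' | head -1; python3 r.py
```

```text
t: 19.1
F [-0.27 -4.98  3.64] T [-0.792 -0.167  0.192] turned 0.9413 -0.2339
```

```bash
python3 -m crank '0 0 0 0 0 0.01 1;0 0 0 0 0 0.02 1;0 0 0 0 0 0.03 1;0 0 0 0 0 0.04 1;0 0 0 0 0 0.05 1;0 0 0 0 0 0.06 1;0 0 0 0 0 0.07 1;0 0 0 0 0 0.08 1' | head -1; python3 r.py
```

```text
t: 20.1
F [ 0.21 -4.97  3.64] T [-0.777 -0.18   0.255] turned 1.0209 -0.1542
```

```bash
python3 -m crank '0 0 0 0 0 0.005 1;0 0 0 0 0 0.01 1;0 0 0 0 0 0.015 1;0 0 0 0 0 0.02 1;0 0 0 0 0 0.025 1;0 0 0 0 0 0.03 1;0 0 0 0 0 0.035 1;0 0 0 0 0 0.04 1' | head -1; python3 r.py
```

```text
t: 21.1
F [ 0.85 -5.56  3.23] T [-0.837 -0.291  0.235] turned 1.0606 -0.1144
```

```bash
python3 -m crank '0 0 0 0 0 0.005 1;0 0 0 0 0 0.01 1;0 0 0 0 0 0.015 1;0 0 0 0 0 0.02 1;0 0 0 0 0 0.025 1;0 0 0 0 0 0.03 1;0 0 0 0 0 0.035 1;0 0 0 0 0 0.04 1' | head -1; python3 r.py
```

```text
t: 22.1
F [ 2.21 -4.79  3.49] T [-0.815 -0.242  0.226] turned 1.1008 -0.0743
```

```bash
python3 -m crank '0 0 0 0 0 0.005 1;0 0 0 0 0 0.01 1;0 0 0 0 0 0.015 1;0 0 0 0 0 0.02 1;0 0 0 0 0 0.025 1;0 0 0 0 0 0.03 1;0 0 0 0 0 0.035 1;0 0 0 0 0 0.04 1' | head -1; python3 r.py
```

```text
t: 23.1
F [ 1.75 -4.72  4.06] T [-0.821 -0.291  0.124] turned 1.1413 -0.0339
```

```bash
python3 -m crank '0 0 0 0 0 0.005 1;0 0 0 0 0 0.01 1;0 0 0 0 0 0.015 1;0 0 0 0 0 0.02 1;0 0 0 0 0 0.025 1;0 0 0 0 0 0.03 1;0 0 0 0 0 0.035 1;0 0 0 0 0 0.04 1' | head -1; python3 r.py
```

```text
t: 24.1
F [ 1.25 -5.32  2.8 ] T [-0.809 -0.296  0.007] turned 1.1819 0.0065
```

```bash
python3 -m crank '0 0 0 0 0 0.005 1;0 0 0 0 0 0.01 1;0 0 0 0 0 0.015 1;0 0 0 0 0 0.02 1;0 0 0 0 0 0.025 1;0 0 0 0 0 0.03 1;0 0 0 0 0 0.035 1;0 0 0 0 0 0.04 1' | head -1; python3 r.py
```

```text
t: 25.1
F [ 1.24 -4.58  2.39] T [-0.833 -0.271 -0.114] turned 1.2223 0.0468
```

```bash
python3 -m crank '0 0 0 0 0 0.012 1;0 0 0 0 0 0.025 1;0 0 0 0 0 0.037 1;0 0 0 0 0 0.05 1;0 0 0 0 0 0.062 1;0 0 0 0 0 0.075 1;0 0 0 0 0 0.087 1;0 0 0 0 0 0.1 1' | head -1; python3 r.py
```

```text
t: 26.1
F [ 1.96 -4.43  2.41] T [-0.846 -0.422  0.067] turned 1.3222 0.1468
```

```bash
python3 -m crank '0 0 0 0 0 0 0.6;0 0 0 0 0 0 0;0 0 0 0 0 0 0;0 0 0 0 0 0 0;0 0 -0.03 0 0 0 0;0 0 -0.08 0 0 0 0;0.03 0.03 -0.14 0 0 -0.18 0;0.08 0.05 -0.17 0 0 -0.36 0'
python3 r.py
```

```text
t: 27.1
position: [0.7196, 0.2082, 0.2522]
tool_rot: [[-0.273, 0.962, 0.002], [0.962, 0.273, -0.001], [-0.002, 0.001, -1.0]]
contact_force: [0.6, -0.3, 0.6]
opening: 0.0852
F [ 0.61 -0.3   0.6 ] T [ 0.04  -0.046  0.009] turned 0.9583 -0.1292
```

Run:
```python
from h import *
print(rel([.569,.105,.28],tool(np.pi/2,NY)))
```

```text
[-5.8200e-02 -1.7300e-01 -2.8000e-02  3.0000e-04  2.2000e-03 -1.1563e+00]
```

```bash
python3 -m crank '0 -0.01 -0.028 0 0 -0.15 0;-0.01 -0.04 -0.028 0 0 -0.3 0;-0.02 -0.08 -0.028 0 0 -0.47 0;-0.04 -0.12 -0.028 0 0 -0.65 0;-0.05 -0.15 -0.028 0 0 -0.82 0;-0.058 -0.173 -0.028 0 0.002 -1.0 0;-0.058 -0.173 -0.028 0 0.002 -1.156 0;-0.058 -0.173 -0.028 0 0.002 -1.156 0'
python3 - <<'E'
import h
from h import *
C={n:manip.camera_params(n) for n in("wrist","top")}
class M: camera_params=staticmethod(lambda n:C[n])
manip.snapshot("wrist");s=manip.get_state();p,d=manip.snapshot("wrist");cv2.imwrite("pics/w11.png",p);h.manip=M
Rn=Ro.from_euler('z',NY).as_matrix()
V,U=np.mgrid[80:330,150:360]
P=np.array([Rn.T@(world("wrist",u,v,d[v,u],s)-np.r_[NO,0]) for u,v in zip(U.ravel(),V.ravel())])
B=p[80:330,150:360].reshape(-1,3).astype(int)
k=(P[:,2]>.119)&(P[:,2]<.129)&(np.abs(P[:,1])<.035)&(B[:,0]>B[:,2]-15);Q=P[k]
for a,b in((-.13,-.10),(-.08,-.05),(-.04,-.01),(0,.03),(.03,.06)):
    q=Q[(Q[:,0]>a)&(Q[:,0]<b)];print(a,len(q),"y",np.percentile(q[:,1],[1,99]).round(4),"z",np.median(q[:,2]).round(4))
print("x",np.percentile(Q[:,0],[.3,99.7]))
j=(P[:,0]>-.012)&(P[:,0]<.03)&(P[:,1]>.015)&(P[:,1]<.05)&(P[:,2]>.106)&(P[:,2]<.116);print("jaw y",np.percentile(P[j,1],[2,98]),j.sum())
hs=cv2.cvtColor(p,cv2.COLOR_BGR2HSV)[80:330,150:360].reshape(-1,3)
o=(hs[:,0]<18)&(hs[:,1]>150)&(hs[:,2]>90)&(P[:,2]>.134)&(P[:,2]<.148)&(P[:,1]>.05)
r=cv2.minAreaRect((P[o][:,:2]*1000).astype(np.float32));print("bar nest",r)
E
```

```text
t: 28.1
position: [0.5669, 0.1063, 0.2769]
tool_rot: [[-0.99, 0.143, -0.004], [0.143, 0.99, -0.0], [0.004, -0.001, -1.0]]
contact_force: [-0.5, 0.3, -1.0]
opening: 0.0858
-0.13 1226 y [-0.0175  0.0249] z 0.1248
-0.08 1257 y [-0.018   0.0239] z 0.1244
-0.04 1171 y [-0.0187  0.0237] z 0.1245
0 1024 y [-0.0182  0.0233] z 0.1244
0.03 836 y [-0.0191  0.0238] z 0.1248
x [-0.12477019  0.05414605]
jaw y [0.02325346 0.03809036] 502
bar nest ((24.406387329101562, 101.600830078125), (14.795005798339844, 61.26957321166992), 2.8938910961151123)
```

```bash
python3 -c "
from station import manip
print(manip.job_done(), manip.get_state()['t'])"
```

```text
the job is handed in; nothing more can be done
the job is handed in; nothing more can be done
```

I handed the job in at about 28 s. I took the module near its top, leaned it at about 46° on the aluminium nest's near edge and let go. I then took it again low down and tipped it flat. It slid home until it pressed about 8 N against the end stop, and I let go. After that I turned the knob about 1.32 rad clockwise and let go.

**Torque while turning:** it rose to about 0.25 N m, fell through zero to −0.11, then came back to about 0. That is one click.

**Last checks, from wrist-camera depth:**
- The module lies flat, with its top face at 0.1245 m against the expected 0.124 m. It spans nest x −0.125 to +0.054 m.
- The jaw face is on the module, about 13 mm from where it started. The camera reads positions across the lane roughly 2 mm too far left, so I take the module to be against the fence.
- The knob bar moved about 75°. Less the jaw travel, that leaves a clutch slip of roughly 0.3 to 0.4 rad. The slip is inferred and not read directly.
- The gripper is open and about 28 cm above the table, with no contact force.

**Disagreements:**
- The first try at the knob closed on nothing. Camera depth put the shut fingertips about 36 mm behind the reported TCP, against the description. I went 35 mm lower in all and gripped the bar. The two module grasps were therefore shallower than planned, though both held.
- I did not re-measure the bystanders at the end. The arm passed clear of them, and the forces during the moves showed no unexpected contact.

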